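Swap the battery packs on a cobbler's charger

TASK

The battery pack on the charger is full: hold its catch button down, slide the pack off, and set it gently down, upright, wholly on the rubber mat beside the grinder. Then slide the flat pack that stands on the bench onto the charger's dovetail, the same way round, and push it fully home until its catch clicks. Keep both packs upright throughout, do not drop them, let go of everything, and leave the grinder, the glue can, the nail tin and the wooden last where they are.

Things in the scene. Friction and masses are not known exactly. Their poses are not given: they have to be found in the camera images.
- charger: Black plastic charger screwed to the bench. Origin: at bench level below the origin of a pack that is home; z up; packs slide on toward +x, off toward -x (-x faces the robot). Flat deck 28 mm high, x -70 to 51 mm, y +-52. End stop at x 51, rear housing behind it to x 90, 74 mm high. Side cheeks, x 5 to 51, |y| 35 to 49, 52 mm high: no room there for fingers beside a pack.
- rail_nose (a point): Front end of the charger's dovetail rail, at its foot on the deck, 22 mm to -x of the charger's origin (axes as the charger). Rail 12 mm high, runs 54 mm along +x; 18 mm wide at its foot, 38 at its top (1.5 mm play a side); its first 16 mm taper to 23 mm wide, 7 high. A pack cannot be put on or lifted off from above: it must slide its whole way.
- bay_home (a point): Where the origin of a pack lies when fully home: on the deck, 28 mm above the charger's origin (play 1 mm along x). Axes as the charger; the pack's +x must point along +x. A pack lies clear in front of the rail when its origin is 75 mm or more to -x of here.
- pack_full: Black plastic tool battery, body 100 x 58 x 46 mm, 0.29-0.47 kg. Origin: centre of underside, z up, x along its length: +x end enters the charger first, -x is the button end. Grasp across its 58 mm (y). Stands on two runners; between them a dovetail channel along x, 13.5 mm high, 22 mm wide below, 43 mm above, mouth flared at +x. The full one, latched home on the charger at the start.
- pack_flat: Black plastic tool battery, body 100 x 58 x 46 mm, 0.29-0.47 kg. Origin: centre of underside, z up, x along its length: +x end enters the charger first, -x is the button end. Grasp across its 58 mm (y). Stands on two runners; between them a dovetail channel along x, 13.5 mm high, 22 mm wide below, 43 mm above, mouth flared at +x. The flat one, on the bench, clutter at its +x end and +y side.
- catch_full (a joint): How far pack_full's catch button is pressed down (m): 0 = up; the sprung tongue under the pack rises as far as the button sinks. Home and up, the tongue hooks behind the rail's rear end and the pack cannot slide; over 0.0055 it clears the rail; 0.0075 = fully down (about 6 N). Hold it down for the first 10 mm of slide; after that the tongue rides on the rail.
- catch_flat (a joint): The same button of pack_flat. As the pack slides on, the rail lifts the sloped tongue by itself (push of about 5 to 12 N) and the button dips about 5 mm with it; when fully home the tongue snaps out behind the rail and this reads 0 again.
- pack_full_button (a point): Centre of the catch button's top at rest, 35 mm to -x of the pack's origin, 54 mm above its underside. Grey, 14 mm (x) by 32 mm (y). Just to its -x (x -50 to -44 mm of the pack) a fixed thumb rib 44 mm wide stands 62 mm above the underside: a fingertip on the button, behind the rib, can hold it down and drag the pack to -x. On pack_full.
- pack_flat_button (a point): Centre of the catch button's top at rest, 35 mm to -x of the pack's origin, 54 mm above its underside. Grey, 14 mm (x) by 32 mm (y). Just to its -x (x -50 to -44 mm of the pack) a fixed thumb rib 44 mm wide stands 62 mm above the underside: a fingertip on the button, behind the rib, can hold it down and drag the pack to -x. On pack_flat.
- mat: Black rubber bench mat, 260 mm (x) by 200 mm (y), 3 mm thick, fixed, left or right of the charger. Origin: centre of its underside, z up. The grinder lies across its +x half; its -x half (x -130 to -5 mm) is free.
- grinder: Small cordless angle grinder without its pack, about 220 mm long, up to 80 mm high at the disc, lying across the mat's +x half along the mat's y. Origin: under the middle of its body. Leave it.
- glue_can: Closed steel can, 72 mm across, 75 mm high, close to pack_flat: beyond its +x end or at its +y side, 30 mm or more from its flank (the nail tin is at the other of the two). Origin: centre of its underside. Leave it.
- nail_tin: Flat round aluminium tin, 60 mm across, 42 mm high, close to pack_flat: at its +y side, 30 mm or more from its flank, or beyond its +x end. Origin: centre of its underside. Leave it.
- last: Wooden shoe last, 250 x 88 x 100 mm, sole down behind the charger, its length about along world y. Origin: under its middle. Leave it.
There are look-alikes about, which are no part of the job. What is shaped like the pack_flat but turquoise or yellow is not meant.

How it is judged (in metres and radians):
On the way, in this order (a step that is already met when the one before it is completed fails the run):
1. the full pack has been slid off the charger ((x of pack_full in the frame of charger below -0.07 m or horizontal distance between pack_full and charger above 0.09 m)), for 0.1 s.
2. the flat pack is fully home on the charger, its catch clicked (x of pack_flat in the frame of charger between -0.003 and 0.003 m and y of pack_flat in the frame of charger between -0.003 and 0.003 m and z of pack_flat in the frame of charger between 0.025 and 0.032 m and value of joint catch_flat below 0.0015 m and x of pack_flat_button in the frame of charger below -0.02 m), for 0.2 s.
At the end, for the whole second after the job is handed in: pack_flat is home, right way round (within 3 mm along and across the rail), catch out (button within 1.5 mm of up); pack_full stands upright (0.06 rad) on the mat, its origin within 105 mm (x) and 75 mm (y) of the mat's middle; both at rest and let go (all of step 2 and x of pack_full in the frame of mat between -0.105 and 0.105 m and y of pack_full in the frame of mat between -0.075 and 0.075 m and z of pack_full in the frame of mat between 0 and 0.007 m and angle between pack_full's own z axis and vertical below 0.06 rad and linear speed of each of pack_full, pack_flat below 0.02 m/s); the robot touches nothing.
It fails at once if the grinder or the last is shifted more than 25 mm or tipped (distance of any of grinder, last from where it was at the start of the episode above 0.025 m or angle between any of grinder, last's own z axis and vertical above 0.25 rad).
It fails at once if the glue can or the nail tin is shifted more than 25 mm or tipped (distance of any of glue_can, nail_tin from where it was at the start of the episode above 0.025 m or angle between any of glue_can, nail_tin's own z axis and vertical above 0.25 rad).
It fails at once if a pack is tipped by more than 0.6 rad (angle between any of pack_full, pack_flat's own z axis and vertical above 0.6 rad).
It fails at once if a pack is dropped (falls free of the fingers by more than about 10 mm) ((linear speed of pack_full above 0.45 m/s and contact force between pack_full and the fingers below 0.5 N) or (linear speed of pack_flat above 0.45 m/s and contact force between pack_flat and the fingers below 0.5 N)).
It also fails if it takes over 70 s, if anything falls off the work surface, if the arm or the gripper's body presses on something with over 40 N, if the wrist force passes 120 N, or if a joint passes its speed limit or range.

ROBOT

A 7-joint arm with a two-finger parallel gripper is mounted at the origin on the work surface. World frame = base frame: x ahead of the robot, y to its left, z up, the work surface at z = 0. Lengths are in mm, angles in degrees, forces in N, time in s.
With the tool pointing down it reaches from about 425 to 800 mm from the base axis. Payload 8.3 kg.
Tool frame: the origin (TCP) lies at the very end of the fingers, on their centre line; the grasp point (between the pads) lies 19 mm behind it (manip.hold_point_z is the distance from the TCP to the grasp point, in mm); z points along the fingers, y is the line along which they close (so a half turn about z gives the same grasp; the last joint's range is limited). The gripper opens to 85 mm and grips with 20 to 120 N. Pads are 22 mm wide; open, the fingers measure 114 mm over their backs; the gripper's body (76 mm by 85 mm) begins 54 mm behind the grasp point. The pads swing forward as they close: fully open they stand 13 mm farther back than shut.
Start: joints at [64.635, 21.967, 0.94, 78.501, -0.361, 79.538, -2.664], TCP at [231.744, -580.429, 231.279] pointing down, gripper open.
Joint ranges: [-169.22, 169.22], [-14.56, 117.87], [-87.37, 89.26], [10.42, 133.3], [-82.24, 262.24], [0.94, 117.77], [-172.7, 172.7]. Speed limits (degrees/s): [136.94, 136.94, 172.46, 172.46, 180, 180, 180].

INTERFACE

Orientations are given as [roll, pitch, yaw] about the fixed x, y, z axes, in that order (R = Rz(yaw) Ry(pitch) Rx(roll)).
In Python, from cell import read_state, camera, manip gives the robot as it stands.
- The arm moves only by the tool step_arm, never from a script. Its argument "moves" is a list of rows, each a list of 7 numbers: the shift along the tool's x, y, z normalised to -1 to 1, where 1 is 200 mm, then the turn, a rotation vector about the tool's x, y, z normalised to -1 to 1, where 1 is 90 degrees, then the closure, from -1 (fully open) to 1 (shut), so that 0 is half open. In form: [[dx, dy, dz, rx, ry, rz, gripper], ...]. A call has 1 to 8 rows; each row shifts and turns the commanded pose from where the row before left it, along the tool's axes as they then stand; what a row does not reach is not made up. A row lasts 1/8 s, in which the tool goes at most 62.5 mm and 10.7 degrees, less where a joint would pass 70% of its speed; a pose out of reach is approached as far as the arm can. A call with a number of a shift or a turn outside -1 to 1 is refused whole. A call with a gripper value outside its range is refused whole. The fingers move at their own pace and stop on an object; "force" is the grip in N (left out, the last holds). Time passes only in rows, so rows that do not move let the fingers close. It gives the time, the measured TCP pose, the force, the opening and the grip force at its end, in the units of the state.
- read_state(): the state, without advancing time (a new reading comes with each control period).
- camera(name): name is "scene" or "top"; returns a dict with "pixels" (400x640x3 uint8, red, green, blue), "mtx" (3x3 intrinsics, pixels), "world_to_cam" (4x4, takes a point from world to camera coordinates). Camera axes: x right, y up, looking along -z (the intrinsics and any distortion apply to the point x, -y, -z); pixel columns grow to the right and rows downward; lengths in mm; the calibration is good to about 2 mm. A picture is of the moment at which its call begins. There is no depth.
- manip.close_job(): hands the job in; it is judged then, once.
The state is a dict: "time": time; "joint_pos": joint angles; "qd": joint speeds; "effort": joint torques, N m; "position": TCP position; "ee_rot": TCP orientation; "ft_force": force on the tool from outside, world axes, zero at the start; "torque": the same for the moment, N m; "grip_width": finger opening in mm; "finger_force": force on a finger pad.
Only numpy, scipy, OpenCV 4.12 (cv2) and the standard library are available. Lean on these libraries where they do the work, as an engineer would, in place of code of your own. Each camera call takes 0.05 s, during which the arm holds its last target. There are 200 camera calls.

## Working session

There is one attempt and no reset: what is moved stays moved. The work goes in short steps, Python scripts to look and compute and a tool call to move; the robot and the scene stay as the last step left them, time stands still between calls to the robot, and variables do not carry over. Pictures are saved under pics/ and viewed, at most 10 in all, crops included, and the job is handed in when it is done.

Besides the shell and the picture viewer there is one more tool, called after "Call:" as a command line: name --pt "numbers of a row" for each row, then --argument value for the rest. step_arm: Moves the arm, as the interface text tells. Scaled input: -1 to 1 covers 200 mm each way for a shift and 90 degrees each way for a turn. Its arguments: {"type":"object","properties":{"moves":{"type":"array","items":{"type":"array","items":{"type":"number"}}},"force":{"type":"number"}},"required":["moves"]}

```bash
mkdir -p pics; ls
python3 - <<'E'
from cell import read_state,camera
import cv2,json
s=read_state();print({k:s[k] for k in('time','position','ee_rot','grip_width','ft_force')})
for n in('scene','top'):
    c=camera(n);cv2.imwrite(f'pics/{n}0.png',c['pixels'][:,:,::-1]);print(n,c['mtx'],c['world_to_cam'],[k for k in c])
E
```

```text
pics
{'time': 0.0, 'position': array([ 231.5365017 , -579.9942666 ,  230.27041927]), 'ee_rot': array([-1.79888884e+02,  4.25163671e-03,  2.17624647e+01]), 'grip_width': 85.20613131092479, 'ft_force': array([0.04858932, 0.04207045, 0.64214762])}
scene [[413.18454102   0.         322.19769422]
 [  0.         413.18454102 202.94980818]
 [  0.           0.           1.        ]] [[-1.59657388e-01  9.87167769e-01  3.05192901e-03  7.94871749e+01]
 [-7.57768611e-01 -1.24536285e-01  6.40529036e-01  4.07835344e+02]
 [ 6.32689695e-01  9.99525370e-02  7.67927887e-01 -1.45103741e+03]
 [ 0.00000000e+00  0.00000000e+00  0.00000000e+00  1.00000000e+00]] ['pixels', 'mtx', 'world_to_cam']
top [[387.77320281   0.         317.24900457]
 [  0.         387.77320281 199.69803611]
 [  0.           0.           1.        ]] [[-1.32039234e-02 -9.99758542e-01  1.75645479e-02 -5.33454719e-01]
 [ 9.96123914e-01 -1.16241045e-02  8.71896096e-02 -6.05343996e+02]
 [-8.69643849e-02  1.86477111e-02  9.96036876e-01 -9.45543996e+02]
 [ 0.00000000e+00  0.00000000e+00  0.00000000e+00  1.00000000e+00]] ['pixels', 'mtx', 'world_to_cam']
```

View pics/top0.png

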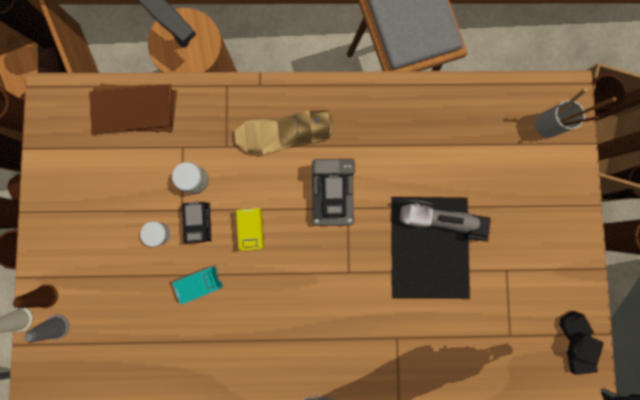

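View pics/scene0.png

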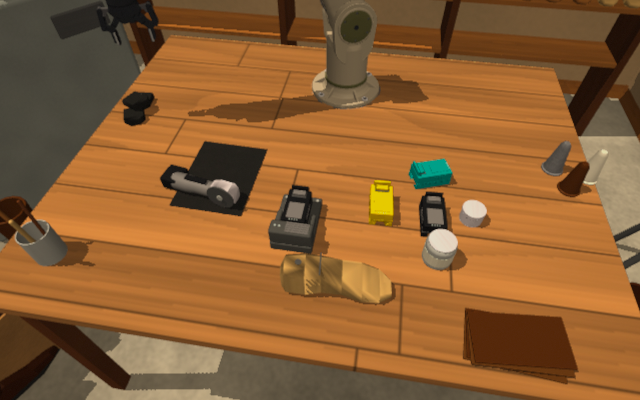

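The top view shows the charger with the full pack at about (333,195), the mat at (430,248) with the grinder across its far half, the flat pack at (196,222), the glue can at (188,178) and the nail tin at (153,234). I'll crop closer.

```bash
cat > h.py <<'E'
import numpy as np,cv2
from cell import read_state,camera,manip
def ray(c,u,v,z):
    M=np.array(c['mtx']);T=np.array(c['world_to_cam']);R=T[:3,:3];t=T[:3,3]
    d=np.linalg.solve(M,[u,v,1.]);d=R.T@(d*[1,-1,-1]);o=-R.T@t
    return o+d*(z-o[2])/d[2]
def proj(c,p):
    M=np.array(c['mtx']);T=np.array(c['world_to_cam']);q=(T[:3,:3]@np.asarray(p,float)+T[:3,3])*[1,-1,-1]
    q=M@q;return q[:2]/q[2]
def crop(c,u0,v0,u1,v1,k):
    im=cv2.resize(c['pixels'][v0:v1,u0:u1,::-1],None,fx=k,fy=k,interpolation=cv2.INTER_CUBIC)
    im=np.clip(im.astype(float)*1.6+15,0,255).astype(np.uint8)
    for u in range(u0,u1,10):
        cv2.line(im,((u-u0)*k,0),((u-u0)*k,5 if u%50 else 14),(0,0,255),1);cv2.putText(im,str(u),((u-u0)*k+2,14),0,.35,(0,0,255))
    for v in range(v0,v1,10):
        cv2.line(im,(0,(v-v0)*k),(5,(v-v0)*k),(0,0,255),1);cv2.putText(im,str(v),(6,(v-v0)*k+4),0,.35,(0,0,255))
    return im
E
python3 - <<'E'
from h import *
c=camera('top')
a=crop(c,165,160,255,250,6);b=crop(c,305,150,350,240,6)
cv2.imwrite('pics/t1.png',np.hstack([a,b]))
for n,p,z in[('mat',(392,198),3),('mat',(468,198),3),('mat',(392,298),3),('mat',(469,298),3)]:print(n,ray(c,*p,z))
E
```

```text
mat [ 609.48182384 -201.21401649    3.        ]
mat [ 607.19562334 -398.43981449    3.        ]
mat [ 356.49782535 -193.60338675    3.        ]
mat [ 353.36041592 -388.9641055     3.        ]
```

View pics/t1.png

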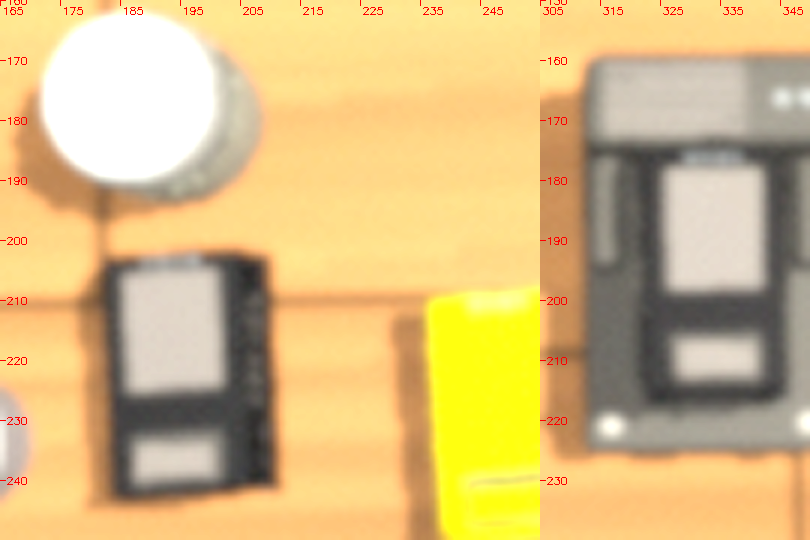

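The crop shows the flat pack upright with its button centre at (194.5,236.7), yaw slightly off square. The full pack's button is at (334.5,209.5), and the charger's front deck edge is at row about 225.

Run:
```python
from h import *
from scipy.optimize import least_squares
c=camera('top');s=camera('scene')
P=lambda x,y,a=165,b=160:(x/6+a,y/6+b)
Q=lambda x,y:P(x-540,y,305,150)
f=lambda uv,z:np.round(ray(c,*uv,z),1)[:2]
print('full button',f(Q(717,357),82),'label ctr',f(Q(715,228),74),'corners',[f(Q(*p),74) for p in((662,165),(768,165),(664,292),(767,290))])
print('full button L/R',f(Q(671,357),82),f(Q(761,357),82))
print('charger front deck L',f(Q(586,452),28),f(Q(800,450),28),'housing front at top',f(Q(595,143),74),f(Q(775,140),74), 'L edge',f(Q(586,300),28),f(Q(586,440),28))
print('flat button',f(P(177,460),54),'label',f(P(174,330),46))
print(' label L',f(P(121,268),46),f(P(128,397),46),'R',f(P(217,265),46),f(P(228,390),46))
print(' top L corners',f(P(104,262),46),f(P(117,497),46),'bottom -x',f(P(280,488),0),f(P(265,256),0))
print('can',f(P(130,97),75),'tin',ray(c,153,234,42))
im=crop(s,260,170,460,270,4);cv2.imwrite('pics/s1.png',im)
```

```text
full button [576.8 -47.4] label ctr [628.7 -48. ] corners [array([654.3, -27.3]), array([653.9, -69.6]), array([603.4, -27.3]), array([603.7, -68.3])]
full button L/R [577.  -29.3] [576.5 -64.7]
charger front deck L [541.3   4.2] [541.  -84.7] housing front at top [ 6.635e+02 -6.000e-01] [663.9 -72.6] L edge [604.5   3.4] [546.2   4.2]
flat button [517.2 288.5] label [569.7 292.8]
 label L [595.2 314.6] [542.8 310.9] R [595.9 275.8] [545.1 270.7]
 top L corners [597.7 321.5] [502.6 314.7] bottom -x [504.6 260.9] [603.2 268.3]
can [660.9 302.8] tin [524.94575546 392.38938201  42.        ]
```

View pics/s1.png

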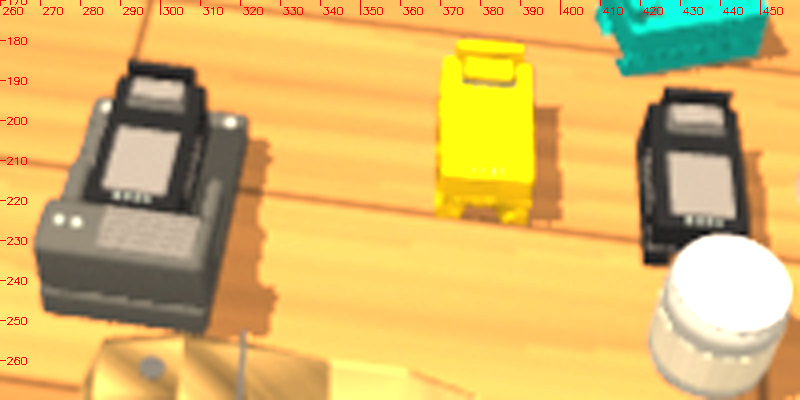

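```bash
cat >> h.py <<'E'
from scipy.spatial.transform import Rotation as Ro
def go(p,yaw):
    "shift (turn first, then shift) in move units to reach TCP p, pointing down"
    s=read_state();R0=Ro.from_euler('xyz',s['ee_rot'],degrees=True);R1=Ro.from_euler('xyz',[180,0,yaw],degrees=True)
    print('t',s['time'],'pos',np.round(s['position'],1),'rot',np.round(s['ee_rot'],2),'grip',round(s['grip_width'],1),'F',np.round(s['ft_force'],1),'ff',np.round(s['finger_force'],1))
    print('turn',np.round((R0.inv()*R1).as_rotvec(degrees=True)/90,4),'shift',np.round(R1.inv().apply(np.array(p)-s['position'])/200,4))
E
python3 - <<'E'
from h import *
s=camera('scene')
print(ray(s,434.5,199.5,54),ray(s,299.5,193.2,82))
E
```

```text
[524.17315493 292.81693714  54.        ] [582.78781624 -43.48396564  82.        ]
```

Call:
step_arm --pt "0 0 0 0 0 0.082 1" --pt "0 0 0 0 0 0.082 1" --pt "0 0 0 0 0 0.081 1" --pt "0.1575 -0.242 0 0 0 0 1" --pt "0.1575 -0.242 0 0 0 0 1" --pt "0.1575 -0.242 0 0 0 0 1" --pt "0.1575 -0.242 0 0 0 0 1" --pt "0.1575 -0.242 0 0 0 0 1" --force 60

```text
time: 1.3
position: [391.3, -337.5, 231.5]
ee_rot: [180.0, -0.0, -0.3]
ft_force: [1.3, -0.9, -0.1]
grip_width: 0.4
finger_force: 0.0
```

Call:
step_arm --pt "0.1575 -0.242 0 0 0 0 1" --pt "0.1575 -0.242 0 0 0 0 1" --pt "0.1575 -0.242 0 0 0 0 1" --pt "0.1575 -0.242 0 0 0 0 1" --pt "0.1575 -0.242 0 0 0 0 1" --pt "0.1575 -0.242 0 0 0 0 1" --pt "0 0 0 0 0 0 1" --pt "0 0 0 0 0 0 1"

```text
time: 2.3
position: [580.8, -49.9, 231.0]
ee_rot: [180.0, 0.0, -0.3]
ft_force: [-0.5, -0.9, 0.4]
grip_width: 0.1
finger_force: 0.0
```

```bash
python3 -c "
from h import *
go([579,-47.6,95],-0.3)"
```

```text
t 2.3 pos [580.8 -49.9 231. ] rot [ 1.7998e+02  3.0000e-02 -2.7000e-01] grip 0.1 F [-0.5 -0.9  0.4] ff 0.0
turn [0.0002 0.0004 0.0004] shift [-0.009  -0.0116  0.6802]
```

Call:
step_arm --pt "0 -0.01 0.25 0 0 0 1" --pt "0 0 0.25 0 0 0 1" --pt "0 0 0.1 0 0 0 1" --pt "0 0 0.03 0 0 0 1" --pt "0 0 0 0 0 0 1"

```text
time: 2.92
position: [581.0, -48.9, 106.0]
ee_rot: [180.0, -0.0, -0.4]
ft_force: [-0.3, -0.2, -0.2]
grip_width: 0.2
finger_force: 0.0
```

```bash
python3 -c "
from h import *
go([579,-47.6,95],-0.3)
p=read_state()['position']
s=camera('scene');c=camera('top')
for k in(s,c): print(proj(k,p))
cv2.imwrite('pics/a2.png',np.hstack([crop(s,270,150,340,240,6),crop(c,305,150,365,240,6)]))"
```

```text
t 2.925 pos [581.  -48.9 106. ] rot [ 1.7998e+02 -4.0000e-02 -3.8000e-01] grip 0.2 F [-0.3 -0.2 -0.2] ff 0.0
turn [ 0.0003 -0.0004 -0.0008] shift [-0.0103 -0.0064  0.055 ]
[297.07888023 185.9136872 ]
[335.74870068 206.98030954]
```

View pics/a2.png

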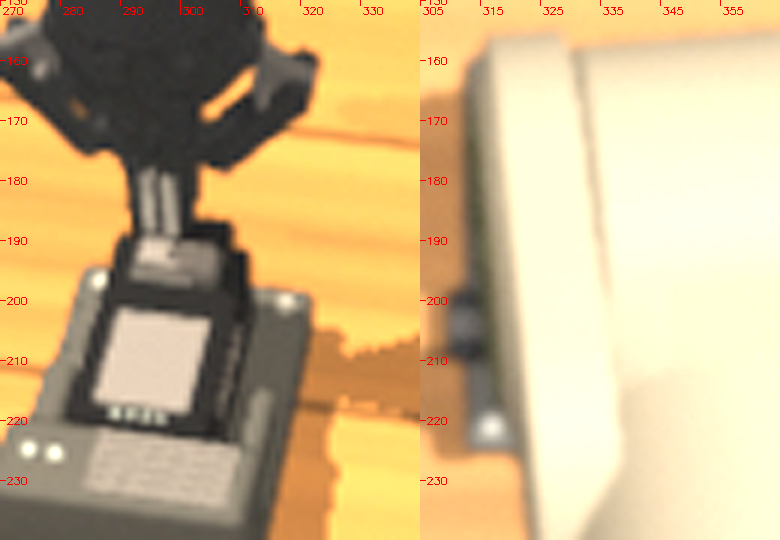

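The scene view shows the closed fingertips just above the button, slightly on its −x half, with the rib behind them. The TCP projection (297,186) fits the visible tip. I'll aim about 5 mm further +x to stay clear of the rib.

Call:
step_arm --pt "0.02 -0.01 0.05 0 0 0 1" --pt "0 0 0.05 0 0 0 1" --pt "0 0 0.015 0 0 0 1" --pt "0 0 0 0 0 0 1"

```text
time: 3.52
position: [584.5, -45.6, 82.2]
ee_rot: [-180.0, 0.1, -0.3]
ft_force: [-2.4, -0.8, 3.3]
grip_width: -0.0
finger_force: 1.4
```

Call:
step_arm --pt "0 0 0.02 0 0 0 1" --pt "0 0 0 0 0 0 1"

```text
time: 3.78
position: [585.1, -45.7, 78.6]
ee_rot: [-180.0, -0.0, -0.3]
ft_force: [-2.9, -0.2, 5.2]
grip_width: 0.1
finger_force: 2.6
```

Call:
step_arm --pt "0 0 0.015 0 0 0 1" --pt "0 0 0 0 0 0 1"

```text
time: 4.03
position: [585.2, -45.7, 75.8]
ee_rot: [-180.0, -0.0, -0.3]
ft_force: [-1.5, 0.2, 5.6]
grip_width: -0.1
finger_force: 2.9
```

Call:
step_arm --pt "0 0 0.008 0 0 0 1" --pt "0 0 0 0 0 0 1"

```text
time: 4.28
position: [585.2, -45.7, 74.6]
ee_rot: [180.0, -0.1, -0.3]
ft_force: [-3.0, 0.9, 8.1]
grip_width: -0.4
finger_force: 3.9
```

Call:
step_arm --pt "-0.02 0 0 0 0 0 1" --pt "-0.02 0 0 0 0 0 1" --pt "-0.02 0 0 0 0 0 1" --pt "0 0 0 0 0 0 1"

```text
time: 4.78
position: [574.8, -45.9, 75.4]
ee_rot: [180.0, -0.3, -0.3]
ft_force: [3.1, 0.5, 5.8]
grip_width: 0.1
finger_force: 2.9
```

Call:
step_arm --pt "-0.03 0 0 0 0 0 1" --pt "-0.03 0 0 0 0 0 1" --pt "0 0 0 0 0 0 1"

```text
time: 5.15
position: [562.5, -45.8, 75.2]
ee_rot: [180.0, -0.2, -0.3]
ft_force: [1.1, 0.1, 4.8]
grip_width: 0.1
finger_force: 2.9
```

Call:
step_arm --pt "-0.03 0 0 0 0 0 1" --pt "-0.03 0 0 0 0 0 1" --pt "0 0 0 0 0 0 1"

```text
time: 5.52
position: [551.0, -45.7, 75.4]
ee_rot: [180.0, -0.3, -0.3]
ft_force: [3.4, 0.6, 6.0]
grip_width: 0.1
finger_force: 2.9
```

Call:
step_arm --pt "0 0 -0.1 0 0 0 1" --pt "0 0 -0.3 0 0 0 -1" --pt "0.08 0.004 0 0 0 0 -1" --pt "0.085 0 0 0 0 0 -1" --pt "0 0 0 0 0 0 -1"

```text
time: 6.15
position: [582.5, -46.6, 153.5]
ee_rot: [-180.0, -0.0, -0.3]
ft_force: [-0.5, -0.4, 0.4]
grip_width: 72.1
finger_force: 0.0
```

```bash
python3 -c "
from h import *
go([584,-46.8,44],-0.3)
s=camera('scene')
cv2.imwrite('pics/a3.png',crop(s,250,140,350,250,5))"
```

```text
t 6.15 pos [582.5 -46.6 153.5] rot [-1.7998e+02 -2.0000e-02 -2.9000e-01] grip 72.1 F [-0.5 -0.4  0.4] ff 0.0
turn [-0.0002 -0.0002  0.0001] shift [0.0074 0.0009 0.5474]
```

View pics/a3.png

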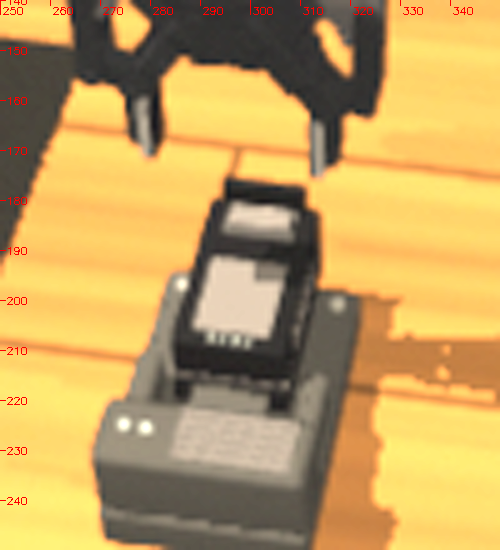

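The full pack has slid out about 28 mm: its front is now clear of the housing and the rail shows behind it. The open fingers straddle it evenly, so I'll descend and grip.

Call:
step_arm --pt "0.005 0 0.25 0 0 0 -1" --pt "0 0 0.25 0 0 0 -1" --pt "0 0 0.085 0 0 0 -1" --pt "0 0 0 0 0 0 -1"

```text
time: 6.7
position: [582.2, -46.5, 36.3]
ee_rot: [-180.0, 0.1, -0.3]
ft_force: [-0.1, -0.9, 0.7]
grip_width: 85.1
finger_force: 0.0
```

Call:
step_arm --pt "0 0 0 0 0 0 0.2" --pt "0 0 0 0 0 0 0.6" --pt "0 0 0 0 0 0 1" --pt "0 0 0 0 0 0 1" --pt "0 0 0 0 0 0 1" --pt "0 0 0 0 0 0 1" --force 40

```text
time: 7.45
position: [584.5, -46.5, 39.1]
ee_rot: [180.0, -0.2, -0.3]
ft_force: [-0.8, 0.3, 7.5]
grip_width: 57.7
finger_force: 46.1
```

Call:
step_arm --pt "0 0 -0.012 0 0 0 1" --pt "-0.05 0 0 0 0 0 1" --pt "-0.05 0 0 0 0 0 1" --pt "-0.05 0 0 0 0 0 1" --pt "0 0 0 0 0 0 1" --force 60

```text
time: 8.07
position: [551.8, -46.7, 39.0]
ee_rot: [180.0, 0.1, -0.3]
ft_force: [0.7, 0.2, -3.4]
grip_width: 57.0
finger_force: 71.4
```

Call:
step_arm --pt "-0.05 0 0 0 0 0 1" --pt "-0.05 0 0 0 0 0 1" --pt "-0.05 0 0 0 0 0 1" --pt "-0.03 0 0 0 0 0 1" --pt "0 0 0 0 0 0 1"

```text
time: 8.7
position: [516.5, -46.3, 39.2]
ee_rot: [180.0, 0.0, -0.3]
ft_force: [0.7, -0.7, -3.4]
grip_width: 57.3
finger_force: 71.3
```

Call:
step_arm --pt "0 0 -0.1 0 0 0 1" --pt "0 0 -0.1 0 0 0 1" --pt "-0.073 0.1765 0 0 0 0 1" --pt "-0.073 0.1765 0 0 0 0 1" --pt "-0.073 0.1765 0 0 0 0 1" --pt "-0.073 0.1765 0 0 0 0 1" --pt "-0.073 0.1765 0 0 0 0 1"

```text
time: 9.57
position: [442.9, -223.6, 79.3]
ee_rot: [180.0, -0.0, -0.3]
ft_force: [1.0, 1.1, -3.2]
grip_width: 56.9
finger_force: 71.3
```

Call:
step_arm --pt "-0.073 0.1765 0 0 0 0 1" --pt "-0.073 0.1765 0 0 0 0 1" --pt "0 0 0.1 0 0 0 1" --pt "0 0 0.1 0 0 0 1" --pt "0 0 0.075 0 0 0 1" --pt "0 0 0 0 0 0 1"

```text
time: 10.32
position: [412.9, -292.2, 23.1]
ee_rot: [-179.9, 0.1, -0.3]
ft_force: [0.0, 0.1, -4.2]
grip_width: 57.0
finger_force: 71.0
```

```bash
python3 -c "
from h import *
go([413.6,-293.5,14],-0.3)
s=camera('scene')
cv2.imwrite('pics/a4.png',crop(s,150,120,290,220,5))"
```

```text
t 10.325 pos [ 412.9 -292.2   23.1] rot [-1.7992e+02  1.0000e-01 -2.7000e-01] grip 57.0 F [ 0.   0.1 -4.2] ff 71.0
turn [-0.0009  0.0012  0.0004] shift [0.0033 0.0063 0.0453]
```

View pics/a4.png

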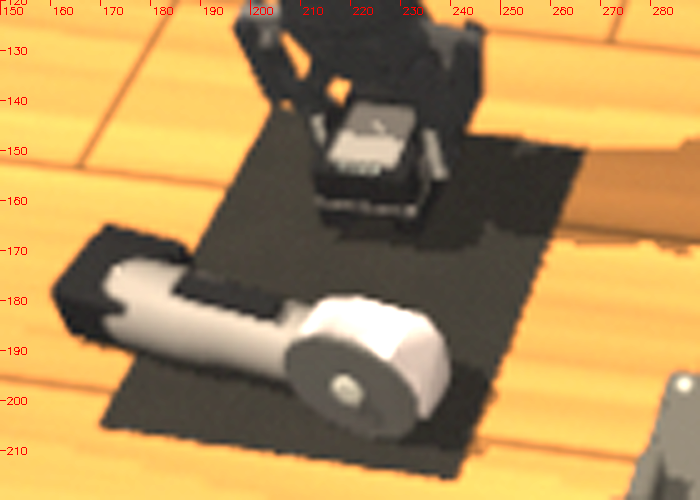

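The pack is held upright above the mat's free half, well clear of the grinder. I'll lower it with a small +x shift.

Call:
step_arm --pt "0.03 0 0.02 0 0 0 1" --pt "0 0 0.015 0 0 0 1" --pt "0 0 0 0 0 0 1"

```text
time: 10.75
position: [419.5, -292.8, 17.1]
ee_rot: [-180.0, 0.0, -0.3]
ft_force: [-0.5, -0.4, -4.0]
grip_width: 57.3
finger_force: 71.1
```

Call:
step_arm --pt "0 0 0.01 0 0 0 1" --pt "0 0 0 0 0 0 1"

```text
time: 11.0
position: [419.3, -292.9, 15.0]
ee_rot: [-180.0, 0.0, -0.3]
ft_force: [-0.1, -0.0, -4.2]
grip_width: 57.2
finger_force: 71.1
```

Call:
step_arm --pt "0 0 0.006 0 0 0 1" --pt "0 0 0 0 0 0 1"

```text
time: 11.25
position: [419.6, -292.9, 14.2]
ee_rot: [180.0, -0.0, -0.3]
ft_force: [-1.0, 1.5, 0.4]
grip_width: 57.2
finger_force: 71.8
```

Call:
step_arm --pt "0 0 0.004 0 0 0 1" --pt "0 0 0 0 0 0 1"

```text
time: 11.5
position: [419.8, -293.0, 13.9]
ee_rot: [180.0, -0.0, -0.3]
ft_force: [-1.9, 2.9, 7.0]
grip_width: 57.0
finger_force: 72.7
```

Call:
step_arm --pt "0 0 -0.004 0 0 0 -0.4" --pt "0 0 0 0 0 0 -0.6" --pt "0 0 0 0 0 0 -1" --pt "0 0 0 0 0 0 -1" --pt "0 0 -0.1 0 0 0 -1" --pt "0 0 -0.3 0 0 0 -1" --pt "0 0 -0.3 0 0 0 -1" --pt "0.06 -0.2655 -0.05 0 0 0 -1"

```text
time: 12.5
position: [433.0, -244.3, 168.6]
ee_rot: [179.7, -0.4, -0.7]
ft_force: [1.9, 1.4, -0.7]
grip_width: 85.5
finger_force: 0.0
```

Call:
step_arm --pt "0.06 -0.2655 0 0 0 0 -1" --pt "0.06 -0.2655 0 0 0 0 -1" --pt "0.06 -0.2655 0 0 0 0 -1" --pt "0.06 -0.2655 0 0 0 0 -1" --pt "0.06 -0.2655 0 0 0 0 -1" --pt "0.06 -0.2655 0 0 0 0 -1" --pt "0.06 -0.2655 0 0 0 0 -1" --pt "0.06 -0.2655 0 0 0 0 -1"

```text
time: 13.5
position: [530.2, 186.0, 164.0]
ee_rot: [180.0, -0.0, -0.3]
ft_force: [0.4, 0.0, 0.2]
grip_width: 85.7
finger_force: 0.0
```

Call:
step_arm --pt "0.06 -0.2655 0 0 0 0 -1" --pt "0.06 -0.2655 0 0 0 0 -1" --pt "0 0 0 0 0 -0.051 -1" --pt "0 0 0 0 0 0 -1"

```text
time: 14.0
position: [554.1, 291.0, 163.3]
ee_rot: [180.0, 0.1, 4.3]
ft_force: [0.5, -0.5, -0.9]
grip_width: 85.4
finger_force: 0.0
```

```bash
python3 -c "
from h import *
go([554,292.5,90],4.3)
s=camera('scene');c=camera('top')
cv2.imwrite('pics/a5.png',np.hstack([crop(s,395,150,480,260,5),crop(s,180,120,255,230,5)]))"
```

```text
t 14.0 pos [554.1 291.  163.3] rot [1.80e+02 5.00e-02 4.34e+00] grip 85.4 F [ 0.5 -0.5 -0.9] ff 0.0
turn [0.     0.0006 0.0004] shift [-2.000e-04 -7.500e-03  3.667e-01]
```

View pics/a5.png

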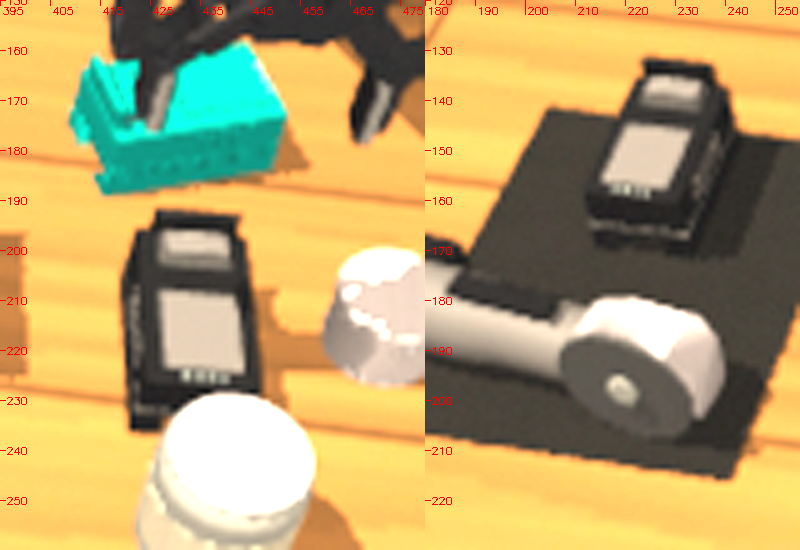

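The full pack stands upright and wholly on the mat. The flat pack is untouched, with the fingers straddling it, so I'll descend and grip.

Call:
step_arm --pt "0 -0.005 0.3 0 0 0 -1" --pt "0 0 0.3 0 0 0 -1" --pt "0 0 0.1 0 0 0 -1" --pt "0 0 0.065 0 0 0 -1" --pt "0 0 0 0 0 0 -1"

```text
time: 14.72
position: [555.1, 291.8, 12.0]
ee_rot: [-180.0, -0.1, 4.3]
ft_force: [1.3, -0.1, 0.5]
grip_width: 85.2
finger_force: 0.0
```

Call:
step_arm --pt "0 0 0 0 0 0 0.2" --pt "0 0 0 0 0 0 0.6" --pt "0 0 0 0 0 0 1" --pt "0 0 0 0 0 0 1" --pt "0 0 0 0 0 0 1" --pt "0 0 0 0 0 0 1" --force 30

```text
time: 15.48
position: [555.5, 292.4, 13.0]
ee_rot: [-179.9, -0.2, 4.3]
ft_force: [-1.1, -0.3, 7.2]
grip_width: 57.6
finger_force: 33.0
```

Call:
step_arm --pt "0 0 -0.012 0 0 0 1" --pt "0 0 0 0 0 0 1" --pt "0 0 -0.15 0 0 0 1" --pt "0 0 -0.3 0 0 0 1" --pt "0 0 0 0 0 0.051 1" --pt "-0.02 0.2116 0 0 0 0 1" --pt "-0.02 0.2116 0 0 0 0 1" --pt "-0.02 0.2116 0 0 0 0 1" --force 70

```text
time: 16.48
position: [541.0, 163.2, 102.8]
ee_rot: [180.0, 0.1, -0.3]
ft_force: [1.3, -0.1, -3.5]
grip_width: 56.9
finger_force: 76.0
```

Call:
step_arm --pt "-0.02 0.2116 0 0 0 0 1" --pt "-0.02 0.2116 0 0 0 0 1" --pt "-0.02 0.2116 0 0 0 0 1" --pt "-0.02 0.2116 0 0 0 0 1" --pt "-0.02 0.2116 0 0 0 0 1" --pt "0 0 0 0 0 0 1"

```text
time: 17.23
position: [519.6, -51.8, 102.7]
ee_rot: [179.9, 0.1, -0.7]
ft_force: [0.7, 1.2, -3.1]
grip_width: 57.1
finger_force: 76.2
```

```bash
python3 -c "
from h import *
go([522,-46.5,43],-0.3)"
```

```text
t 17.225 pos [519.6 -51.8 102.7] rot [ 1.7989e+02  9.0000e-02 -6.9000e-01] grip 57.1 F [ 0.7  1.2 -3.1] ff 76.2
turn [ 0.0012  0.001  -0.0044] shift [ 0.0118 -0.0264  0.2985]
```

Call:
step_arm --pt "0 0 0.15 0 0 0 1" --pt "0 0 0.1 0 0 0 1" --pt "0 0 0 0 0 0 1" --pt "0 0 0 0 0 0 1"

```text
time: 17.73
position: [521.1, -46.2, 54.0]
ee_rot: [-180.0, -0.0, -0.2]
ft_force: [0.3, -0.7, -2.8]
grip_width: 56.9
finger_force: 76.0
```

```bash
python3 -c "
from h import *
go([522,-46.5,43],-0.3)
s=camera('scene');c=camera('top')
cv2.imwrite('pics/a6.png',np.hstack([crop(s,260,140,350,250,5),crop(c,300,150,370,260,5)]))"
```

```text
t 17.725 pos [521.1 -46.2  54. ] rot [-1.7998e+02 -4.0000e-02 -2.4000e-01] grip 56.9 F [ 0.3 -0.7 -2.8] ff 76.0
turn [-0.0002 -0.0004  0.0006] shift [0.0046 0.0014 0.0549]
```

View pics/a6.png

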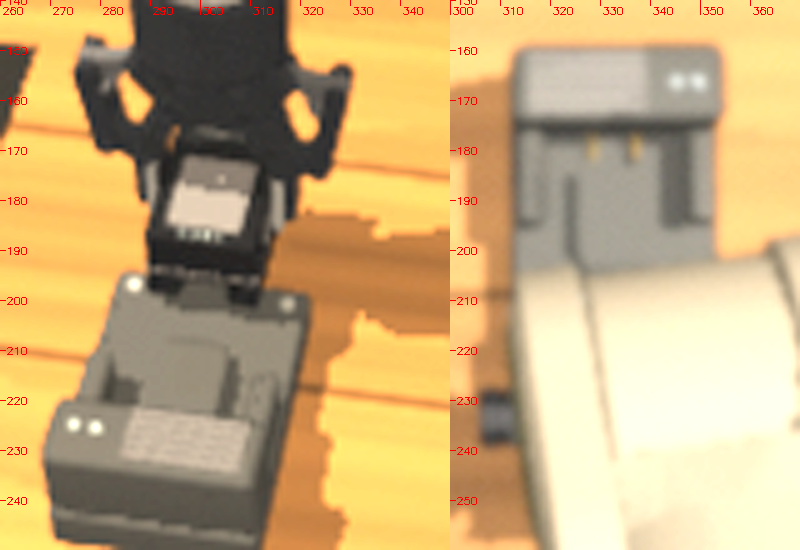

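The pack hangs upright in front of the bare rail, with its channel in line with it. I'll lower it to the deck until it touches.

Call:
step_arm --pt "0 0 0.03 0 0 0 1" --pt "0 0 0.025 0 0 0 1" --pt "0 0 0 0 0 0 1" --pt "0 0 0 0 0 0 1"

```text
time: 18.32
position: [520.6, -46.8, 42.3]
ee_rot: [-180.0, 0.0, -0.3]
ft_force: [0.1, 0.0, -3.6]
grip_width: 56.9
finger_force: 76.0
```

Call:
step_arm --pt "0 0 0.005 0 0 0 1" --pt "0 0 0 0 0 0 1" --pt "0 0 0 0 0 0 1"

```text
time: 18.7
position: [520.7, -46.8, 41.4]
ee_rot: [-180.0, -0.0, -0.3]
ft_force: [-0.3, 0.2, -3.0]
grip_width: 57.2
finger_force: 76.1
```

Call:
step_arm --pt "0 0 0.005 0 0 0 1" --pt "0 0 0 0 0 0 1" --pt "0 0 0 0 0 0 1"

```text
time: 19.08
position: [521.2, -46.8, 41.2]
ee_rot: [180.0, -0.1, -0.3]
ft_force: [-2.9, 0.3, 6.8]
grip_width: 57.1
finger_force: 77.3
```

Call:
step_arm --pt "0 0 -0.004 0 0 0 1" --pt "0.04 0 0 0 0 0 1" --pt "0.04 0 0 0 0 0 1" --pt "0 0 0 0 0 0 1"

```text
time: 19.58
position: [538.0, -46.8, 41.2]
ee_rot: [-180.0, -0.1, -0.3]
ft_force: [1.5, 0.2, 0.4]
grip_width: 56.8
finger_force: 76.6
```

Call:
step_arm --pt "0.03 0 0 0 0 0 1" --pt "0.03 0 0 0 0 0 1" --pt "0 0 0 0 0 0 1"

```text
time: 19.95
position: [549.6, -46.9, 41.2]
ee_rot: [-180.0, -0.1, -0.3]
ft_force: [1.2, 0.4, 0.7]
grip_width: 57.0
finger_force: 76.8
```

Call:
step_arm --pt "0.03 0 0 0 0 0 1" --pt "0.03 0 0 0 0 0 1" --pt "0 0 0 0 0 0 1"

```text
time: 20.32
position: [560.9, -47.0, 41.3]
ee_rot: [-180.0, -0.0, -0.3]
ft_force: [-1.9, -0.2, 4.4]
grip_width: 57.5
finger_force: 77.1
```

Call:
step_arm --pt "0.03 0 0 0 0 0 1" --pt "0.03 0 0 0 0 0 1" --pt "0 0 0 0 0 0 1"

```text
time: 20.7
position: [573.6, -47.0, 41.3]
ee_rot: [-180.0, -0.1, -0.3]
ft_force: [2.8, 0.3, 2.5]
grip_width: 57.0
finger_force: 76.7
```

Call:
step_arm --pt "0.03 0 0 0 0 0 1" --pt "0.03 0 0 0 0 0 1" --pt "0 0 0 0 0 0 1"

```text
time: 21.08
position: [585.3, -47.0, 41.3]
ee_rot: [-180.0, -0.1, -0.3]
ft_force: [1.7, 1.6, 2.0]
grip_width: 57.0
finger_force: 76.8
```

Call:
step_arm --pt "0.02 0 0 0 0 0 1" --pt "0 0 0 0 0 0 1" --pt "0 0 0 0 0 0 -0.5" --pt "0 0 0 0 0 0 -1" --pt "0 0 0 0 0 0 -1" --pt "0 0 0 0 0 0 -1" --pt "0 0 -0.1 0 0 0 -1" --pt "0 0 -0.25 0 0 0 -1"

```text
time: 22.08
position: [587.0, -47.1, 110.8]
ee_rot: [-180.0, 0.3, -0.3]
ft_force: [0.3, 0.0, 1.2]
grip_width: 85.0
finger_force: 0.0
```

Call:
step_arm --pt "-0.22 0 -0.05 0 0 0 1" --pt "-0.2 0 0 0 0 0 1" --pt "0 0 0 0 0 0 1" --pt "0 0 0.15 0 0 0 1" --pt "0 0 0.2 0 0 0 1" --pt "0 0 0.02 0 0 0 1" --pt "0 0 0 0 0 0 1"

```text
time: 22.95
position: [505.7, -46.5, 48.3]
ee_rot: [-180.0, -0.1, -0.3]
ft_force: [0.7, 0.7, 0.0]
grip_width: 0.1
finger_force: 0.0
```

```bash
python3 -c "
from h import *
go([551,-46.8,47],-0.3)
s=camera('scene');c=camera('top')
cv2.imwrite('pics/a7.png',np.hstack([crop(s,260,140,350,250,5),crop(c,300,150,370,260,5)]))"
```

```text
t 22.95 pos [505.7 -46.5  48.3] rot [-1.7998e+02 -6.0000e-02 -2.7000e-01] grip 0.1 F [0.7 0.7 0. ] ff 0.0
turn [-0.0002 -0.0007  0.0003] shift [2.266e-01 2.000e-04 6.500e-03]
```

View pics/a7.png

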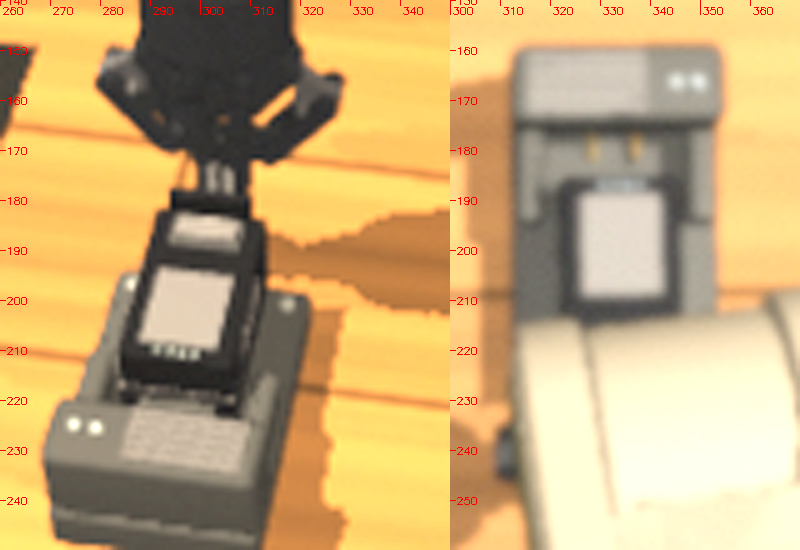

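The flat pack sits on the rail about 25 mm short of home, with the closed fingers behind its button end. I'll push in small steps and watch the force.

Call:
step_arm --pt "0.06 0 0.01 0 0 0 1" --pt "0.05 0 0 0 0 0 1" --pt "0.03 0 0 0 0 0 1" --pt "0 0 0 0 0 0 1"

```text
time: 23.55
position: [533.3, -46.7, 45.1]
ee_rot: [-180.0, -0.0, -0.3]
ft_force: [-0.1, -0.1, -0.9]
grip_width: -0.0
finger_force: 0.0
```

Call:
step_arm --pt "0.02 0 0 0 0 0 1" --pt "0.02 0 0 0 0 0 1" --pt "0 0 0 0 0 0 1"

```text
time: 23.92
position: [541.0, -46.9, 45.1]
ee_rot: [-180.0, -0.0, -0.3]
ft_force: [-0.7, -0.3, -0.1]
grip_width: -0.2
finger_force: 0.0
```

Call:
step_arm --pt "0.02 0 0 0 0 0 1" --pt "0 0 0 0 0 0 1"

```text
time: 24.18
position: [545.2, -46.9, 45.2]
ee_rot: [-180.0, -0.0, -0.3]
ft_force: [0.4, 0.1, 0.9]
grip_width: -0.1
finger_force: 0.0
```

Call:
step_arm --pt "0.015 0 0 0 0 0 1" --pt "0 0 0 0 0 0 1"

```text
time: 24.42
position: [548.0, -47.0, 45.2]
ee_rot: [-180.0, -0.0, -0.3]
ft_force: [0.2, 0.0, 0.4]
grip_width: -0.0
finger_force: 0.0
```

```bash
python3 -c "
from h import *
for nm in('scene','top'):
    k=camera(nm); im=k['pixels'].astype(int)
    r=(275,180,325,225) if nm=='scene' else (320,170,350,225)
    def lab(im):
        sub=im[r[1]:r[3],r[0]:r[2]];m=((sub.min(2)>130)&(sub.max(2)-sub.min(2)<45)).astype(np.uint8)
        n,_,st,ce=cv2.connectedComponentsWithStats(m)
        return [(ce[i]+[r[0],r[1]]).round(1).tolist()+[int(st[i,4])] for i in range(1,n) if st[i,4]>25]
    print(nm,lab(im))
    if nm=='scene':
        print('start',lab(cv2.imread('pics/scene0.png')[:,:,::-1].astype(int)))
    else: print('start',lab(cv2.imread('pics/top0.png')[:,:,::-1].astype(int)))
"
```

```text
scene []
start []
top [[341.0, 211.0, 308]]
start []
```

```bash
cat > lab.py <<'E'
from h import *
def lab(im,r):
    sub=im[r[1]:r[3],r[0]:r[2]].astype(int);m=((sub.min(2)>105)&(sub.max(2)-sub.min(2)<50)).astype(np.uint8)
    n,_,st,ce=cv2.connectedComponentsWithStats(m)
    return [(ce[i]+[r[0],r[1]]).round(1).tolist()+[int(st[i,4])] for i in range(1,n) if st[i,4]>15]
for nm,r in(('scene',(275,180,325,232)),('top',(320,150,350,240))):
    k=camera(nm);print(nm,lab(k['pixels'],r),'start',lab(cv2.imread(f'pics/{nm}0.png')[:,:,::-1],r))
print(np.round(read_state()['ft_force'],1))
E
python3 lab.py
```

```text
scene [[298.5, 192.0, 24], [294.5, 209.9, 184]] start []
top [[328.3, 166.3, 151], [333.1, 182.5, 113], [334.9, 215.0, 1405]] start [[328.4, 166.3, 162], [346.4, 166.0, 16], [333.4, 187.7, 259], [334.0, 209.2, 52]]
[-0.7  0.1 -0.5]
```

Call:
step_arm --pt "0.01 0 0 0 0 0 1" --pt "0 0 0 0 0 0 1"

```text
time: 24.88
position: [548.7, -47.0, 44.7]
ee_rot: [180.0, 0.1, -0.3]
ft_force: [-5.4, -0.4, 1.7]
grip_width: -0.0
finger_force: 0.0
```

Call:
step_arm --pt "0.01 0 0 0 0 0 1" --pt "0 0 0 0 0 0 1"

```text
time: 25.12
position: [548.5, -47.0, 43.8]
ee_rot: [180.0, 0.4, -0.3]
ft_force: [-12.4, 0.1, 3.1]
grip_width: -0.1
finger_force: 0.0
```

Call:
step_arm --pt "0.01 0 0 0 0 0 1" --pt "0 0 0 0 0 0 1"

```text
time: 25.38
position: [548.4, -47.0, 43.2]
ee_rot: [180.0, 0.6, -0.3]
ft_force: [-19.2, -0.0, 6.6]
grip_width: 0.2
finger_force: 0.0
```

```bash
python3 lab.py
```

```text
scene [[298.3, 192.1, 24], [294.5, 210.0, 186]] start []
top [[328.3, 166.3, 155], [333.0, 180.7, 82], [334.9, 213.1, 1474]] start [[328.4, 166.3, 162], [346.4, 166.0, 16], [333.4, 187.7, 259], [334.0, 209.2, 52]]
[-19.6   0.4   6.3]
```

```bash
cat > cmp.py <<'E'
from h import *
a=cv2.cvtColor(cv2.imread('pics/scene0.png'),cv2.COLOR_BGR2GRAY).astype(np.float32)
b=cv2.cvtColor(camera('scene')['pixels'],cv2.COLOR_RGB2GRAY).astype(np.float32)
for n,(u0,v0,u1,v1) in {'label':(280,197,312,222),'button':(288,186,312,199),'housing':(268,222,312,252)}.items():
    A=a[v0:v1,u0:u1];B=b[v0-4:v1+4,u0-4:u1+4];k=8
    m=cv2.matchTemplate(cv2.resize(B,None,fx=k,fy=k,interpolation=2),cv2.resize(A,None,fx=k,fy=k,interpolation=2),cv2.TM_CCOEFF_NORMED)
    _,s,_,l=cv2.minMaxLoc(m);print(n,'shift px',l[0]/k-4,l[1]/k-4,round(s,3))
s=camera('scene');p0=proj(s,[612,-47,74]);print('px per -5mm x',proj(s,[607,-47,74])-p0)
E
python3 cmp.py
```

```text
label shift px -0.125 0.25 0.993
button shift px -0.125 0.375 0.964
housing shift px 0.0 0.0 0.998
px per -5mm x [ 0.40698492 -1.54595469]
```

Matched against the start image, the pack is within about 1 mm of the full pack's home pose and the button is up, so it is clicked home. I'll back off.

Call:
step_arm --pt "-0.05 0 0 0 0 0 1" --pt "-0.15 0 0 0 0 0 1" --pt "0 0 -0.3 0 0 0 1" --pt "0 0 -0.2 0 0 0 1" --pt "0 0 0 0 0 0 1" --pt "0 0 0 0 0 0 1"

```text
time: 26.32
position: [513.7, -46.9, 145.0]
ee_rot: [180.0, -0.1, -0.3]
ft_force: [0.1, 0.2, -0.3]
grip_width: -0.2
finger_force: 0.0
```

```bash
python3 cmp.py
```

```text
label shift px -0.125 0.125 0.993
button shift px -0.125 0.25 0.987
housing shift px 0.0 0.0 0.998
px per -5mm x [ 0.40698492 -1.54595469]
```

```bash
python3 -c "
from cell import manip
print(manip.close_job())"
```

```text
the job is handed in; nothing more can be done
None
```

The job is handed in, though the hand-in gave no verdict. The full pack stands upright on the mat, and the flat pack is home on the charger, within about 1 mm of the full pack's start position by image comparison, with its catch button up. The robot is touching nothing, and about 26 of the 70 s were used.

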